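# Fit the drive plate on the crankshaft studs

## Task

Fit the drive plate with three holes onto the flange of the crankshaft that stands upright on the bench: turn it so that all three studs come up through its holes, lower it on (do not drop it) until it lies flat on the flange, boss upwards, and let go. Leave the similar plate with four holes where it lies.

Things in the scene. Friction and masses are not known exactly. Their poses are not given: they have to be found in the camera images.
- plate: Plate to fit: round, aluminium, 160 mm diameter, 12 mm thick, 0.6 kg, flat on the bench. Round centre boss, 36 mm diameter, top 60 mm above the underside: grip it from above at any yaw; fingertips 25 mm above the underside clear the studs. Three 32 mm through holes centred 54 mm from the axis, at 0, 120, 240 degrees from its x axis. Origin: centre of underside; z up through the boss.
- other_plate: Look-alike to leave alone: same metal, size and boss, but four 32 mm holes at 0, 90, 180 and 270 degrees from its x axis. Origin: centre of underside, z up. The two plates lie flat to the left and right of the crankshaft, either way round.
- crank_seat (a point): Centre of the flat top of the crankshaft's round steel flange (140 mm diameter, 117 mm above the bench); short upright crankshaft, fixed in a round blue stand. z up; three upright studs 54 mm from here at 0, 120, 240 degrees from the x axis, 14 mm diameter, 22 mm tall, top 10 mm tapered to 5 mm. Fitted, the plate's origin is at this point, within the holes' 9 mm play.

How it is judged (in metres and radians):
At the end, for the whole second after the job is handed in: The three-hole plate lies flat on the crankshaft's flange, boss up, all three studs through its holes: its underside within 4 mm of the flange face, its centre within 14 mm of the flange's, tilt under 0.06 rad (about 3.4 degrees), released and at rest (z of plate in the frame of crank_seat between -0.004 and 0.004 m and horizontal distance between plate and crank_seat below 0.014 m and angle between plate's own z axis and vertical below 0.06 rad and linear speed of plate below 0.02 m/s); the robot touches nothing.
It fails at once if the four-hole plate is moved by more than 30 mm (distance of other_plate from where it was at the start of the episode above 0.03 m).
It fails at once if the three-hole plate is dropped: out of the fingers and faster than 0.7 m/s (a fall of about 25 mm) (contact force between the fingers and plate below 0.2 N and linear speed of plate above 0.7 m/s).
It also fails if it takes over 32 s, if anything falls off the work surface, if the arm or the gripper's body presses on something with over 40 N, if the wrist force passes 120 N, or if a joint passes its speed limit or range.

## Robot

A 6-joint arm with a two-finger parallel gripper is mounted at the origin on the work surface. World frame = base frame: x ahead of the robot, y to its left, z up, the work surface at z = 0. Lengths are in m, angles in degrees, forces in N, time in s.
With the tool pointing down it reaches from about 0.225 to 0.725 m from the base axis. Payload 3.1 kg.
Tool frame: the origin (TCP) lies between the finger pads; the fingertips stand 25 mm ahead of it and the grasp point (between the pads) lies 6 mm ahead of it; z points along the fingers, y is the line along which they close (so a half turn about z gives the same grasp; the last joint's range is limited). The gripper opens to 85 mm and grips with 20 to 120 N. Pads are 22 mm wide; open, the fingers measure 114 mm over their backs; the gripper's body (76 mm by 85 mm) begins 54 mm behind the grasp point. The pads swing forward as they close: fully open they stand 13 mm farther back than shut.
Start: joints at [-82.437, 2.75, 5.684, 92.934, 0, 82.678], TCP at [0.135, -0.507, 0.256] pointing down, gripper open.
Joint ranges: [-166.93, 166.93], [-56.73, 111.36], [-69.38, 81.34], [-121.58, 131.49], [-85.45, 84.26], [-180, 180]. Speed limits (degrees/s): [159.86, 159.86, 180, 180, 180, 180].

## Interface

Orientations are given as [roll, pitch, yaw] about the fixed x, y, z axes, in that order (R = Rz(yaw) Ry(pitch) Rx(roll)).
In Python, from bench import get_obs, snapshot, camera_model, sign_off, spot_in, regions_of, tip_of gives the robot as it stands.
- The arm moves only by the tool send_rows, never from a script. Its argument "steps" is text: rows parted by semicolons, each of 7 numbers parted by spaces: the shift along the tool's x, y, z in m, then the turn, a rotation vector about the tool's x, y, z in rad, then the closure, from -1 (fully open) to 1 (shut). A call has 1 to 12 rows; each row is the pose to reach, as a shift and turn from the pose commanded when the call began, along the tool's axes at that moment; what a row does not reach only later rows make up. A row lasts 1/8 s, in which the tool goes at most 62.5 mm and 10.7 degrees, less where a joint would pass 70% of its speed; a pose out of reach is approached as far as the arm can. A call with a gripper value outside its range is refused whole. The fingers move at their own pace and stop on an object; "grip_force" is the grip in N (left out, the last holds). Time passes only in rows, so rows that repeat a pose let the fingers close. It gives the time, the measured TCP pose, the force, the opening and the grip force at its end, in the units of the state.
- get_obs(): the state, without advancing time (a new reading comes with each control period).
- snapshot(name): name is "scene" or "top" or "wrist"; returns (picture, depth): 480x640x3 uint8, red, green, blue; 480x640 float32, m along the optical axis (not along the pixel's ray), 0 where there is no reading.
- camera_model(name): a dict with "fx", "fy", "cx", "cy" (pixels), "world_from_camera" (4x4, takes a point from camera to world coordinates). Camera axes: x right, y up, looking along -z (the intrinsics and any distortion apply to the point x, -y, -z); pixel columns grow to the right and rows downward; lengths in m; the calibration is good to about 2 mm. A picture is of the moment at which its call begins: read the wrist's pose just before it. camera_model takes no time and is no camera call; for the wrist camera it gives the pose at the moment of the call.
- sign_off(): hands the job in; it is judged then, once.
Trained networks look in the newest picture that a camera, given by its name, has taken for a name from the list of things; names that differ only in an ending like _2 or _b are one class to them, and where a whole thing is asked for, a point or a joint stands for the part that bears it (a point fixed in the world has none). Each returns a list of dicts, best first, with "conf" (0 to 1); they miss things now and then, are a little off and sometimes report something else, mostly with a low value. They report only what shows in the picture. A call takes as long as a camera call.
- spot_in(camera, target): "box" ([centre column, centre row, width, height] in pixels, round what is visible of it).
- regions_of(camera, target): "pixels" (480x640 bool, what is visible of it) and "box" ([centre column, centre row, width, height] in pixels, round what is visible of it).
- tip_of(camera, target): "point" ([column, row] in pixels: a listed point, or the origin of a listed thing).
The state is a dict: "clock": time; "joints": joint angles; "dq": joint speeds; "joint_efforts": joint torques, N m; "tool_pos": TCP position; "orientation": TCP orientation; "contact_force": force on the tool from outside, world axes, zero at the start; "wrist_torque": the same for the moment, N m; "width": opening from 0.0 (shut) to 1.0 (fully open); "grip_force": force on a finger pad.
Only numpy, scipy, OpenCV 4.12 (cv2) and the standard library are available. Lean on these libraries where they do the work, as an engineer would, in place of code of your own. Each camera call takes 0.05 s, during which the arm holds its last target. There are 200 camera calls.

## Working session

There is one attempt and no reset: what is moved stays moved. The work goes in short steps, Python scripts to look and compute and a tool call to move; the robot and the scene stay as the last step left them, time stands still between calls to the robot, and variables do not carry over. Pictures are saved under pics/ and viewed, at most 10 in all, crops included, and the job is handed in when it is done.

Besides the shell and the picture viewer there is one more tool, called after ">>>" by a JSON object that holds its "method" and its "body". send_rows: Moves the arm, as the interface text tells. Its arguments: {"type":"object","properties":{"steps":{"type":"string"},"grip_force":{"type":"number"}},"required":["steps"]}

```bash
mkdir -p pics; cat > h.py <<'E'
import numpy as np, cv2
from bench import *
def cloud(cam):
    img,d=snapshot(cam); m=camera_model(cam)
    return img,d,m,pts(d,m)
def pts(d,m):
    v,u=np.mgrid[0:480,0:640]
    P=np.stack([(u-m['cx'])/m['fx']*d,-(v-m['cy'])/m['fy']*d,-d,np.ones_like(d)],-1)
    return (P@np.array(m['world_from_camera']).T)[...,:3]
E
python3 - <<'E'
from h import *
img,d,m,P=cloud('top')
cv2.imwrite('pics/top.png',img[...,::-1]); np.savez('top.npz',img=img,d=d,P=P)
print({k:m[k] for k in m if k!='world_from_camera'}, np.round(m['world_from_camera'],3).tolist())
for n in ['plate','other_plate','crank_seat']:
    for r in tip_of('top',n)[:3]:
        c,w=np.round(r['point']).astype(int); print(n,r['conf'],r['point'],P[w,c])
    for r in regions_of('top',n)[:3]: print(n,r['conf'],r['box'])
print(get_obs())
E
```

```text
{'fx': 448.768358684275, 'fy': 448.768358684275, 'cx': 323.4504000511191, 'cy': 245.2075748118296} [[0.111, 0.972, -0.207, 0.39], [-0.994, 0.11, -0.017, -0.001], [0.007, 0.208, 0.978, 0.791], [0.0, 0.0, 0.0, 1.0]]
plate 0.74 [495.0, 307.6] [ 0.47334717 -0.27998919  0.0504195 ]
plate 0.58 [494.5, 306.4, 99.3, 94.0]
crank_seat 0.58 [323.0, 207.7] [0.59102794 0.01782093 0.11818077]
crank_seat 0.78 [323.0, 214.4, 89.0, 91.5]
{'clock': 0.35, 'joints': array([-8.24368237e+01,  2.76125436e+00,  5.66175807e+00,  9.29316511e+01,
        4.27593094e-03,  8.26770467e+01]), 'dq': array([ 0.00156837, -0.05825945,  0.13263659,  0.00776092, -0.03846913,
       -0.0352304 ]), 'joint_efforts': array([-8.85356203e-04, -3.38125634e+01,  3.19613135e+01,  7.26837563e-03,
       -1.56803308e-04,  2.92766771e-06]), 'tool_pos': array([ 0.13486009, -0.5072598 ,  0.25601848]), 'orientation': array([-1.79969652e+02, -8.21116332e-03,  1.48861262e+01]), 'contact_force': array([-0.90368773,  1.26977348,  0.38610095]), 'wrist_torque': array([ 0.01843926,  0.01698396, -0.03215231]), 'grip_force': 0.0, 'width': 1.0015293139769907}
```

View pics/top.png

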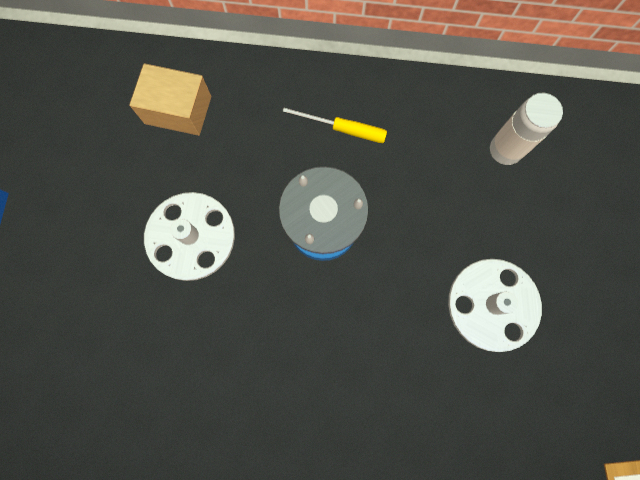

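The three-hole plate is on the right (about 495,306), the flange with three studs is in the middle (323,208), and the four-hole plate is on the left (189,236). Next I measure centres and yaws.

```bash
cat > meas.py <<'E'
from h import *
def fitc(xy):
    (x,y),r=cv2.minEnclosingCircle(xy.astype(np.float32)); return x,y,r
def phase(a): # three-fold mean angle, deg
    return np.degrees(np.angle(np.exp(3j*np.array(a)).mean()))/3
z=np.load('top.npz'); P=z['P']; img=z['img']; v,u=np.mgrid[0:480,0:640]
# plate: ring mask near (495,306)
near=np.hypot(u-495,v-306)<56
m=near&(P[...,2]>.006)&(P[...,2]<.02)
print('plate z',np.median(P[m][:,2]),m.sum())
c=fitc(P[m][:,:2]); print('plate circle',c)
boss=near&(P[...,2]>.055)&(P[...,2]<.066); print('boss',boss.sum(),P[boss].mean(0),fitc(P[boss][:,:2]))
h=near&(P[...,2]<.004)&(np.hypot(P[...,0]-c[0],P[...,1]-c[1])<.07)
n,l,s,ce=cv2.connectedComponentsWithStats(h.astype(np.uint8))
print('holes (depth)',[(s[i,4],ce[i]) for i in range(1,n) if s[i,4]>40])
# dark spots in image: rim at z=.012, ray-intersect
M=camera_model('top'); W=np.array(M['world_from_camera'])
def ray(uu,vv,zz):
    q=W[:3,:3]@np.array([(uu-M['cx'])/M['fx'],-(vv-M['cy'])/M['fy'],-1]); t=(zz-W[2,3])/q[2]; return W[:3,3]+t*q
dark=((img.max(-1)<110)&near).astype(np.uint8)
n,l,s,ce=cv2.connectedComponentsWithStats(dark)
A=[]
for i in range(1,n):
    if 80<s[i,4]<1000:
        w=ray(*ce[i],.012); r=np.hypot(w[0]-c[0],w[1]-c[1]); a=np.arctan2(w[1]-c[1],w[0]-c[0]); print('dark',s[i,4],ce[i],w,r,np.degrees(a))
        if .045<r<.063: A.append(a)
print('plate yaw mod120',phase(A))
near=np.hypot(u-323,v-214)<60
f=near&(P[...,2]>.112)&(P[...,2]<.122); c=fitc(P[f][:,:2]); print('flange z',np.median(P[f][:,2]),c,P[f].mean(0))
s3=near&(P[...,2]>.125); n,l,s,ce=cv2.connectedComponentsWithStats(s3.astype(np.uint8)); A=[]
for i in range(1,n):
    if s[i,4]>4:
        w=np.median(P[l==i],0); a=np.arctan2(w[1]-c[1],w[0]-c[0]); A.append(a); print('stud',s[i,4],w,np.hypot(w[0]-c[0],w[1]-c[1]),np.degrees(a))
if A: print('seat yaw mod120',phase(A))
E
python3 meas.py
```

```text
plate z 0.012405925059004563 5430
plate circle (0.48424461483955383, -0.2948174476623535, 0.08022142946720123)
boss 389 [ 0.48360656 -0.29396809  0.06029219] (0.48393017053604126, -0.2946804165840149, 0.018276719376444817)
holes (depth) [(np.int32(219), array([507.45205479, 277.97716895])), (np.int32(236), array([463.49152542, 304.58898305])), (np.int32(237), array([512.29957806, 331.91139241]))]
dark 201 [507.62189055 277.56716418] [ 0.53325189 -0.31482694  0.012     ] 0.05293479894368809 -22.21001019535802
dark 219 [463.55707763 304.23744292] [ 0.47809432 -0.2400748   0.012     ] 0.0550870560428309 96.41025627426369
dark 225 [512.44888889 331.52888889] [ 0.44097693 -0.32546232  0.012     ] 0.053020760087693304 -144.6914903399045
plate yaw mod120 -23.497146577931876
flange z 0.11740936366439664 (0.590368390083313, 0.01712365448474884, 0.07036371529102325) [0.58826177 0.01736581 0.11742441]
stud 66 [0.62716584 0.05297701 0.13406242] 0.051376212640452536 44.255483857009516
stud 68 [ 0.60022967 -0.03475989  0.133551  ] 0.052812375196792466 -79.23839839379563
stud 69 [0.53702176 0.03287791 0.13375084] 0.0556242700988092 163.54714932592248
seat yaw mod120 42.85567470593747
```

>>> {"method": "send_rows", "body": {"steps": "0.05 -0.015 0.01 0 0 0 -1;0.1 -0.03 0.02 0 0 0 -1;0.15 -0.045 0.04 0 0 0 -1;0.2 -0.06 0.06 0 0 0 -1;0.25 -0.075 0.08 0 0 0 -1;0.3 -0.09 0.1 0 0 0 -1;0.35 -0.104 0.115 0 0 0 -1;0.38 -0.113 0.122 0 0 0 -1;0.392 -0.116 0.126 0 0 0 -1;0.392 -0.116 0.126 0 0 0 -1;0.392 -0.116 0.126 0 0 0 -1"}}

```text
clock: 1.72
tool_pos: [0.4832, -0.2956, 0.1309]
orientation: [180.0, 0.0, 14.8]
contact_force: [-0.4, 0.4, 1.5]
width: 0.994
grip_force: 0.0
```

```bash
python3 - <<'E'
from h import *
o=get_obs(); print(o['clock'],o['tool_pos'],o['orientation'],o['joints'],o['contact_force'])
img,d,m,P=cloud('wrist'); cv2.imwrite('pics/w1.png',img[...,::-1])
b=(P[...,2]>.054)&(P[...,2]<.066)&(np.hypot(P[...,0]-.484,P[...,1]+.2946)<.03); print(b.sum())
if b.sum()>20: print(P[b].mean(0),cv2.minEnclosingCircle(P[b][:,:2].astype(np.float32)))
E
```

```text
1.725 [ 0.48317017 -0.29559179  0.13086057] [1.79954360e+02 1.24717668e-02 1.48027259e+01] [-3.82210632e+01  9.34979304e+00 -1.46847775e+00  7.91527696e+01
 -3.74152059e-02  1.26976196e+02] [-0.35703081  0.44515663  1.47463859]
3949
[ 0.48690869 -0.2942232   0.06023277] ((0.4855804145336151, -0.29452553391456604), 0.017987310886383057)
```

View pics/w1.png

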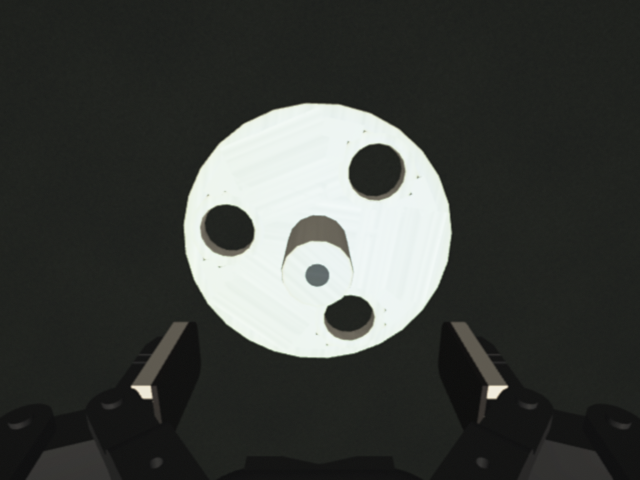

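The wrist view shows three holes, with the boss (317,270) centred between the fingers. I'll descend and grip.

>>> {"method": "send_rows", "body": {"steps": "0.0005 -0.001 0.02 0 0 0 -1;0.001 -0.001 0.045 0 0 0 -1;0.001 -0.001 0.065 0 0 0 -1;0.001 -0.001 0.075 0 0 0 -1;0.001 -0.001 0.08 0 0 0 -1;0.001 -0.001 0.08 0 0 0 -1;0.001 -0.001 0.08 0 0 0 0.3;0.001 -0.001 0.08 0 0 0 1;0.001 -0.001 0.08 0 0 0 1;0.001 -0.001 0.08 0 0 0 1;0.001 -0.001 0.08 0 0 0 1;0.001 -0.001 0.08 0 0 0 1", "grip_force": 70}}

```text
clock: 3.28
tool_pos: [0.4852, -0.2941, 0.0512]
orientation: [179.9, -0.0, 14.9]
contact_force: [0.2, -2.0, 4.7]
width: 0.405
grip_force: 70.7
```

Gripped (opening ≈ 34 mm). Lift.

>>> {"method": "send_rows", "body": {"steps": "0 0 -0.01 0 0 0 1;0 0 -0.03 0 0 0 1;0 0 -0.06 0 0 0 1;0 0 -0.09 0 0 0 1;0 0 -0.12 0 0 0 1;0 0 -0.15 0 0 0 1;0 0 -0.17 0 0 0 1;0 0 -0.175 0 0 0 1;0 0 -0.175 0 0 0 1"}}

```text
clock: 4.4
tool_pos: [0.4839, -0.2926, 0.2234]
orientation: [-179.8, 0.1, 14.9]
contact_force: [-0.0, 0.7, -7.6]
width: 0.406
grip_force: 70.7
```

```bash
python3 - <<'E'
from h import *
o=get_obs(); print(o['clock'],o['tool_pos'],o['orientation'],o['joints'],o['contact_force'],o['grip_force'],o['width'])
y=np.radians(o['orientation'][2]); d=np.array([.5904,.0171])-o['tool_pos'][:2]
print('tool dx dy',d[0]*np.cos(y)+d[1]*np.sin(y), d[0]*np.sin(y)-d[1]*np.cos(y))
E
```

```text
4.4 [ 0.48393723 -0.29260052  0.22343309] [-1.79820404e+02  1.15368212e-01  1.48935159e+01] [-3.79606531e+01  8.74136653e+00  8.39354567e+00  8.98649997e+01
  1.64883948e-02  1.27145981e+02] [-0.023718    0.65980467 -7.58622236] 70.67512035369873 0.4063869070950184
tool dx dy 0.18248646217900877 -0.2719327590852802
```

>>> {"method": "send_rows", "body": {"steps": "0.01 -0.015 0 0 0 -0.08 1;0.028 -0.042 0 0 0 -0.2 1;0.05 -0.075 0 0 0 -0.33 1;0.075 -0.11 0 0 0 -0.47 1;0.1 -0.15 0 0 0 -0.62 1;0.125 -0.187 0 0 0 -0.77 1;0.147 -0.22 0 0 0 -0.91 1;0.165 -0.246 0 0 0 -1.03 1;0.177 -0.264 0 0 0 -1.11 1;0.182 -0.272 0 0 0 -1.15 1;0.182 -0.272 0 0 0 -1.158 1;0.182 -0.272 0 0 0 -1.158 1"}}

```text
clock: 5.9
tool_pos: [0.5902, 0.0153, 0.2248]
orientation: [-179.9, 0.0, 81.1]
contact_force: [0.0, -0.1, -6.5]
width: 0.401
grip_force: 71.0
```

```bash
python3 - <<'E'
from h import *
o=get_obs(); print(o['clock'],o['tool_pos'],o['orientation'],o['contact_force'],o['wrist_torque'])
img,d,m,P=cloud('top'); cv2.imwrite('pics/top2.png',cv2.resize(img[110:310,220:430,::-1],None,fx=2.8,fy=2.8,interpolation=cv2.INTER_CUBIC)); np.savez('top2.npz',img=img,P=P)
img,d,m,P=cloud('wrist'); cv2.imwrite('pics/w2.png',img[...,::-1]); np.savez('w2.npz',img=img,P=P)
E
```

```text
5.9 [0.59015873 0.01531139 0.22475065] [-1.79931356e+02  4.90830166e-02  8.11438703e+01] [ 0.0413281  -0.08921612 -6.46873756] [ 0.02096297 -0.0331374  -0.01558367]
```

View pics/w2.png

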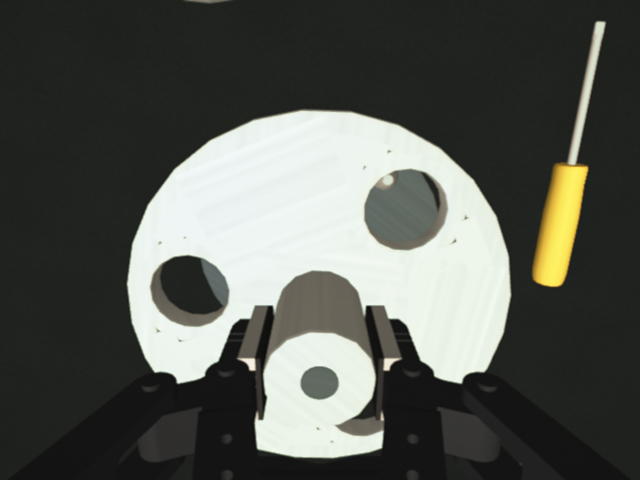

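View pics/top2.png

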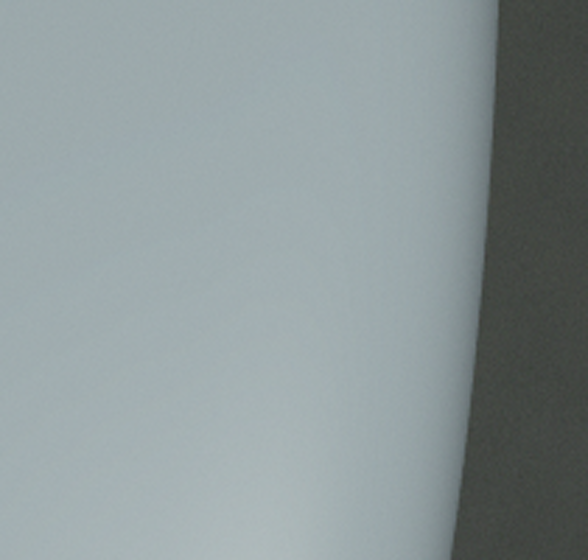

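The wrist view shows a stud tip at (388,180) through the upper hole. The top camera is blocked by the arm. I'll compare holes with studs using the wrist data.

```bash
cat > w.py <<'E'
from h import *
import sys
def wrist(P,M):
    W=np.array(M['world_from_camera']); C=W[:3,3]
    zt=np.median(P[150:260,230:340,2]); print('plate top z',zt)
    m=np.abs(P[...,2]-zt)<.004
    a=P[m]; A=np.c_[a[:,:2],np.ones(len(a))]; s=np.linalg.lstsq(A,a[:,2],rcond=None)[0]; print('tilt',s[:2])
    # circle fit from the outer contour
    cs=max(cv2.findContours(m.astype(np.uint8),cv2.RETR_EXTERNAL,cv2.CHAIN_APPROX_NONE)[0],key=len)[:,0]
    q=P[cs[:,1],cs[:,0],:2]; q=q[cs[:,1]<340]
    x,y,k=np.linalg.lstsq(np.c_[2*q,np.ones(len(q))],(q**2).sum(1),rcond=None)[0]; print('circle',x,y,np.sqrt(k+x*x+y*y))
    hm=(~m)&(P[...,2]<zt-.006); n,l,s,ce=cv2.connectedComponentsWithStats(hm.astype(np.uint8))
    out=[]
    for i in range(1,n):
        if 800<s[i,4]<9000 and s[i,1]+s[i,3]<440:
            # hole's top rim: region contour rays cut with the plate's top plane
            c=max(cv2.findContours((l==i).astype(np.uint8),cv2.RETR_EXTERNAL,cv2.CHAIN_APPROX_NONE)[0],key=len)[:,0]
            r=np.c_[(c[:,0]-M['cx'])/M['fx'],-(c[:,1]-M['cy'])/M['fy'],-np.ones(len(c))]@W[:3,:3].T
            p=C+r*((zt-C[2])/r[:,2])[:,None]
            (hx,hy),hr=cv2.minEnclosingCircle(p[:,:2].astype(np.float32))
            print('hole',ce[i],hx,hy,'r',hr,'ang',np.degrees(np.arctan2(hy-y,hx-x)),np.hypot(hx-x,hy-y))
            st=(l==i)&(P[...,2]>.128)&(P[...,2]<.142)
            if st.sum()>5: print('  stud',st.sum(),P[st].mean(0),P[st][:,2].max())
if __name__=='__main__':
    P=np.load('w2.npz')['P']; wrist(P,camera_model('wrist'))
    for a in (42.86,162.86,282.86): print('pred stud',.5904+.054*np.cos(np.radians(a)),.0171+.054*np.sin(np.radians(a)))
E
python3 w.py
```

```text
plate top z 0.1863622325676172
tilt [-0.0011762  0.0002206]
circle 0.594896039318246 0.03903849371118839 0.05942740166119014
hole [403.8492201 206.569974 ] 0.6299861073493958 0.05223129317164421 r 0.015402871184051037 ang 20.604735438336604 0.03748816922756462
  stud 274 [0.63182675 0.05343439 0.13612003] 0.14098953413361953
hole [192.53560627 286.78251306] 0.5408405661582947 0.03166183829307556 r 0.015376984141767025 ang -172.2291581032036 0.05455647737623635
pred stud 0.6299829694647289 0.053831301751426405
pred stud 0.5387982748368285 0.033014206237965714
pred stud 0.6024187556984427 -0.03554550798939214
```

Holes and studs match within about 2 mm and the yaw agrees. I'll nudge 1.5 mm in +y and lower slowly.

>>> {"method": "send_rows", "body": {"steps": "0.0015 0.0005 0 0 0 0 1;0.0015 0.0005 0.008 0 0 0 1;0.0015 0.0005 0.016 0 0 0 1;0.0015 0.0005 0.024 0 0 0 1;0.0015 0.0005 0.03 0 0 0 1;0.0015 0.0005 0.034 0 0 0 1;0.0015 0.0005 0.038 0 0 0 1;0.0015 0.0005 0.042 0 0 0 1;0.0015 0.0005 0.046 0 0 0 1;0.0015 0.0005 0.048 0 0 0 1;0.0015 0.0005 0.048 0 0 0 1;0.0015 0.0005 0.048 0 0 0 1"}}

```text
clock: 7.5
tool_pos: [0.5914, 0.0177, 0.1775]
orientation: [180.0, -0.0, 81.2]
contact_force: [-0.0, 0.3, -6.7]
width: 0.404
grip_force: 71.0
```

```bash
python3 - <<'E'
from h import *
from w import wrist
o=get_obs(); print(o['clock'],o['tool_pos'],o['orientation'],o['contact_force'],o['wrist_torque'])
img,d,m,P=cloud('wrist'); cv2.imwrite('pics/w3.png',img[...,::-1]); wrist(P,camera_model('wrist'))
E
```

```text
7.5 [0.59143545 0.01766503 0.17748866] [ 1.79982894e+02 -5.93151633e-04  8.12349781e+01] [-0.02369974  0.30470277 -6.72556288] [-0.02764845  0.0256298  -0.0068401 ]
plate top z 0.13872706388199652
tilt [-0.00038207  0.00036531]
circle 0.5959490877575468 0.04128575826858466 0.059584582386729285
hole [404.1841716  206.97879684] 0.6310111284255981 0.05474289879202843 r 0.015431339852511883 ang 20.997271235466677 0.037555842779463694
  stud 699 [0.63411177 0.05029728 0.13068585] 0.1327210384074097
hole [192.51916376 287.29046563] 0.5420372486114502 0.03426630049943924 r 0.015386980958282948 ang -172.5816769916775 0.05436689422329931
  stud 772 [0.53640398 0.02958123 0.13056427] 0.1327215255246026
```

View pics/w3.png

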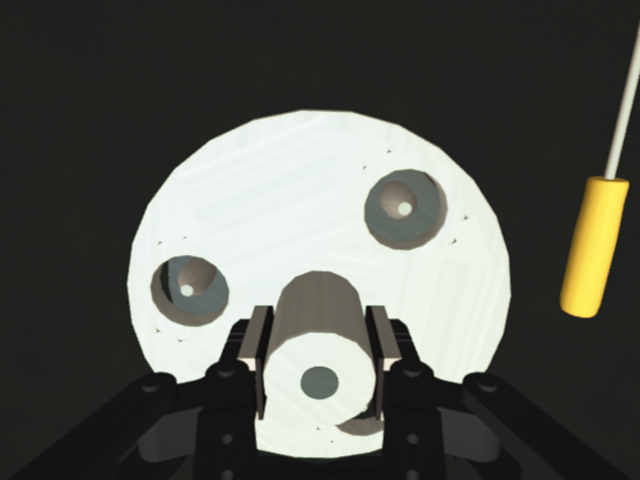

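Both visible studs ((397,202) and (192,280)) sit inside their holes, and there is no contact. About 9.5 mm remains.

>>> {"method": "send_rows", "body": {"steps": "0 0 0.003 0 0 0 1;0 0 0.006 0 0 0 1;0 0 0.008 0 0 0 1;0 0 0.009 0 0 0 1;0 0 0.0095 0 0 0 1;0 0 0.0095 0 0 0 1;0 0 0.0095 0 0 0 1"}}

```text
clock: 8.43
tool_pos: [0.5914, 0.0177, 0.1683]
orientation: [180.0, -0.0, 81.2]
contact_force: [-2.2, 0.3, -4.3]
width: 0.402
grip_force: 71.4
```

>>> {"method": "send_rows", "body": {"steps": "0 0 0.0005 0 0 0 1;0 0 0.001 0 0 0 1;0 0 0.001 0 0 0 1"}}

```text
clock: 8.8
tool_pos: [0.5914, 0.0177, 0.1682]
orientation: [179.9, -0.0, 81.2]
contact_force: [-4.7, 0.2, 4.3]
width: 0.404
grip_force: 71.8
```

Seated (it pushes back). Release and retreat upward.

>>> {"method": "send_rows", "body": {"steps": "0 0 0 0 0 0 0.3;0 0 0 0 0 0 -0.3;0 0 0 0 0 0 -1;0 0 0 0 0 0 -1;0 0 0 0 0 0 -1;0 0 -0.005 0 0 0 -1;0 0 -0.02 0 0 0 -1;0 0 -0.05 0 0 0 -1;0 0 -0.09 0 0 0 -1;0 0 -0.12 0 0 0 -1;0 0 -0.12 0 0 0 -1;0 0 -0.12 0 0 0 -1"}}

```text
clock: 10.3
tool_pos: [0.5914, 0.0177, 0.2867]
orientation: [180.0, 0.0, 81.2]
contact_force: [0.3, -0.9, -0.5]
width: 0.999
grip_force: 0.0
```

```bash
python3 - <<'E'
from h import *
from w import wrist
o=get_obs(); print(o['clock'],o['tool_pos'],o['contact_force'],o['width'])
img,d,m,P=cloud('wrist'); cv2.imwrite('pics/w4.png',img[...,::-1])
a=P[np.abs(P[...,2]-.129)<.004]; A=np.c_[a[:,:2],np.ones(len(a))]; print('top z',np.median(a[:,2]),'tilt',np.linalg.lstsq(A,a[:,2],rcond=None)[0][:2],'circle',cv2.minEnclosingCircle(a[:,:2].astype(np.float32)))
E
```

```text
10.3 [0.59138068 0.0176716  0.28672351] [ 0.29948338 -0.91458153 -0.50928262] 0.9988057841190404
top z 0.12835142250063236 tilt [-0.00130189  0.00030866] circle ((0.5918995141983032, 0.017135359346866608), 0.0801490843296051)
```

View pics/w4.png

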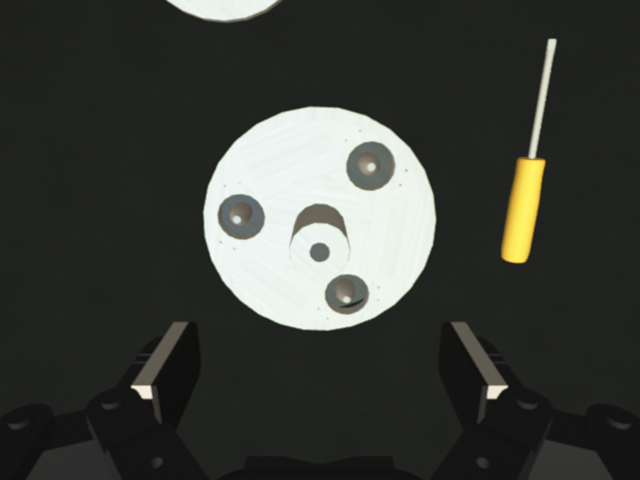

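All three studs, at (370,166), (240,216) and (347,297), come through the holes. The plate lies flat with its top at 0.128 m and its centre within 2 mm, and the gripper is clear.

```bash
python3 -c "
from bench import *
print(sign_off())"
```

```text
the job is handed in; nothing more can be done
None
```

The three-hole plate is on the crankshaft flange with all three studs through its holes, flat (tilt about 0.001 rad), centred within about 2 mm and released; the four-hole plate was not touched, and I handed the job in at about 10 s (the verdict was not shown).

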